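# Pack up the seized foot of the bench grinder

## Robot

A 6-joint arm with a two-finger parallel gripper is mounted at the origin on a cart in front of the work surface, level with it; the furniture and walls round the work are solid. World frame = base frame: x ahead of the robot, y to its left, z up, the work surface at z = 0. Lengths are in m, angles in rad, forces in N, time in s.
With the tool pointing down it reaches from about 0.2 to 0.875 m from the base axis. Payload 3.4 kg.
Tool frame: the origin (TCP) lies between the finger pads; the fingertips stand 25 mm ahead of it and the grasp point (between the pads) lies 6 mm ahead of it (r.nose_length is the z of the fingertips in the tool frame, in m); z points along the fingers, y is the line along which they close (so a half turn about z gives the same grasp; the last joint's range is limited). The gripper opens to 94 mm and grips with 3 to 60 N. Pads are 16 mm wide; open, the fingers measure 119 mm over their backs; the gripper's body (75 mm by 177 mm) begins 78 mm behind the grasp point.
Start: joints at [1.117, 0.276, 1.505, -0, 1.361, -0.121], TCP at [0.188, 0.543, 0.23] pointing down, gripper open.
Joint ranges: [-2.89, 2.89], [-0.75, 2.08], [0.22, 2.7], [-1.18, 4.32], [0.11, 2.71], [-2.7, 2.7]. Speed limits (rad/s): [2.57, 2.57, 3.14, 3.14, 3.14, 3.14].

## Interface

Orientations are given as a unit quaternion [w, x, y, z].
In Python, from plant import r, gripper_to, inverse_kinematics, vision, models, telemetry gives the robot as it stands. Calls block until the motion is done:
- r.move_to(position, orientation): joint-space move of the TCP to a pose.
- r.move_l(position, rot=None, vel=0.15, guard=None): straight line of the TCP; rot=None keeps the orientation; vel is the mean speed in m/s. With guard (N) it stops when the force on the tool has changed by that much, and returns True; else False.
- r.movej(angles): joint-space move.
- gripper_to(opening, f_grip=None): finger opening in m; f_grip is the grip in N (None keeps the last); returns when the fingers have stopped.
- r.hold(seconds).
- inverse_kinematics(position, orientation): joint angles nearest the present ones, or None.
- vision.snapshot(name): name is "scene" or "side" or "wrist"; returns the picture (420x560x3 uint8, red, green, blue); there is no depth.
- vision.get_calibration(name): a dict with "fx", "fy", "cx", "cy" (pixels), "position" and "orientation" of the camera in the world. Camera axes: x right, y down, z forward; pixel columns grow to the right and rows downward; lengths in m; the calibration is good to about 2 mm. A picture is of the moment at which its call begins: read the wrist's pose just before it. get_calibration takes no time and is no camera call; for the wrist camera it gives the pose at the moment of the call.
A pose or a line that the arm cannot do raises r.PlanningError and nothing moves.
- r.sign_off(): hands the job in; it is judged then, once.
Trained networks look in the newest picture that a camera, given by its name, has taken for a name from the list of things; names that differ only in an ending like _2 or _b are one class to them, and where a whole thing is asked for, a point or a joint stands for the part that bears it (a point fixed in the world has none). Each returns a list of dicts, best first, with "score" (0 to 1); they miss things now and then, are a little off and sometimes report something else, mostly with a low value. They report only what shows in the picture. A call takes as long as a camera call.
- models.boxes_of(thing, camera): "at" ([x, y, z] in m, in world coordinates, good to about 4 mm: the middle of the surface that is visible of it).
- models.regions_of(thing, camera): "pixels" (420x560 bool, what is visible of it).
- models.mark_of(thing, camera): "at" ([x, y, z] in m, in world coordinates, good to about 4 mm: a listed point, or the origin of a listed thing).
Readings, each from a call of its own:
- telemetry.current_t(): time.
- telemetry.current_joints(): joint angles.
- telemetry.current_dq(): joint speeds.
- telemetry.current_joint_efforts(): joint torques, N m.
- telemetry.current_ee_pos(): TCP position.
- telemetry.current_tool_rot(): TCP orientation.
- telemetry.current_wrist_force(): force on the tool from outside, world axes, zero at the start.
- telemetry.current_torque(): the same for the moment, N m.
- telemetry.current_opening(): finger opening in m.
- telemetry.current_finger_force(): force on a finger pad.
Only numpy, scipy, OpenCV 4.12 (cv2) and the standard library are available. Lean on these libraries where they do the work, as an engineer would, in place of code of your own. Each camera call takes 0.05 s, during which the arm holds its last target. There are 200 camera calls.

## Task

The bench grinder rocks because one of its four levelling feet has seized too high. Pack that foot up from the plate's front until the grinder stands firm: slide in as many of the flat metal packers as it needs, then the wooden wedge on top of them, thin end first, only until it bites just tight under the foot while the other feet keep standing. Then press firmly straight down on the plate beside that foot to prove that it no longer dips, and leave the packing in place and any packer not needed lying on the bench well clear.

Things in the scene. Friction and masses are not known exactly. Their poses are not given: they have to be found in the camera images.
- grinder: Bench grinder, 2.5 kg, on a dark steel plate 220 (x) by 200 (y) by 10 mm, loose on the bench; not to be lifted or shoved (slides at some 15 N). Origin: plate's middle, at bench level; x from the plate's bare front edge to its back, y to its left. Plate top z = 50 mm. Rubber feet at x +-88, y +-78, 40 mm across, domed, the middle 10 mm flat. Motor and wheels, to z 172, lie behind x = -25, out to y +-105.
- foot_axis (a point): Axis of the seized front-left foot at the plate's underside (grinder x -88, y +78, z 40); moves with the plate, does not tell the foot's height. While the other three stand, this foot's underside is 11.5 to 17.5 mm above the bench, unknown and different each time. It stays so high under any load; its stud rises up to 82 mm above the bench.
- press_point (a point): Where to press: on the plate's top near its front edge, beside the seized foot (grinder x -96, y +40, z 50), 50 mm above the bench when the good feet stand. About 4 N down here tips the unpacked grinder until the seized foot meets the bench, sunk here by about 0.7 of that foot's gap; let go, it rocks back. A firm press is 8 N or more for a quarter second.
- packer_a: Flat bare light-metal packer, 170 mm (x) by 44 mm (y) by 5 mm thick, 0.1 kg, a small dark hole mark near one end; origin at the middle of its underside.
- packer_b: Another packer just like packer_a; at the start it lies on top of packer_a.
- wedge: Pale wooden wedge, 170 (x) by 46 mm (y), 60 g; origin: middle of its underside. The thin end (+x) is 1.6 mm; the top rises 1 in 10 over 90 mm to 10.6 mm; the other 80 mm (butt) is level. Too thin for the gap by itself; on one packer it fills gaps up to 15 mm, on two those above 13.5 mm. Once it bites the push rises steeply: 5 to 8 N makes it tight, far more jacks or shoves the grinder.
- bearing: Bystander: steel ball bearing lying flat, 52 mm across, 15 mm tall, origin at its underside.
- jar: Bystander: small screw-top jar of parts, 56 mm across, 62 mm tall, origin at its underside.

How it is judged:
By the outcome, as a careful person would: the job done as asked, in the order asked, and still so for the second after the job is handed in, with the robot touching nothing.
It also fails if it takes over 72 s, if anything falls off the work surface, if the arm or the gripper's body presses on something with over 40 N, if the wrist force passes 120 N, or if a joint passes its speed limit or range.

## Working session

There is one attempt and no reset: what is moved stays moved. The work goes in short steps, each a Python script; the robot and the scene stay as the last script left them, time stands still between calls to the robot, and variables do not carry over. Pictures are saved under pics/ and viewed, at most 11 in all, crops included, and the job is handed in when it is done.

```bash
ls; mkdir -p pics; python3 - <<'E'
from plant import r, gripper_to, inverse_kinematics, vision, models, telemetry
import cv2, numpy as np
for c in ["scene","side"]:
    im=vision.snapshot(c); cv2.imwrite(f"pics/{c}0.png",im[:,:,::-1])
    k=vision.get_calibration(c); print(c,np.round(k["position"],3),np.round(k["orientation"],3),k["fx"])
    for t in ["grinder","foot_axis","press_point","packer_a","wedge","bearing","jar"]:
        for d in models.mark_of(t,c)[:3]: print(t,np.round(d["at"],3),round(d["score"],2))
print(telemetry.current_t(), telemetry.current_tool_rot(), r.nose_length)
E
```

```text
pics
scene [-0.158 -0.263  0.725] [-0.395  0.788 -0.424  0.208] 521.9519797657589
grinder [0.655 0.226 0.004] 0.55
foot_axis [0.552 0.272 0.04 ] 0.56
press_point [0.55  0.232 0.048] 0.6
press_point [0.549 0.273 0.042] 0.47
packer_a [0.562 0.472 0.002] 0.63
packer_a [ 0.583 -0.046  0.009] 0.61
packer_a [ 0.58  -0.043 -0.   ] 0.43
wedge [0.673 0.016 0.002] 0.83
bearing [ 0.436  0.411 -0.001] 0.71
bearing [0.558 0.47  0.002] 0.31
jar [0.561 0.472 0.003] 0.7
side [ 0.265 -0.557  0.577] [-0.468  0.865 -0.157  0.085] 537.5086664221191
grinder [0.657 0.229 0.002] 0.57
press_point [0.555 0.234 0.052] 0.88
press_point [0.548 0.273 0.036] 0.27
packer_a [ 0.585 -0.046  0.007] 0.72
wedge [ 0.672  0.015 -0.001] 0.86
bearing [ 0.436  0.415 -0.   ] 0.8
jar [0.564 0.476 0.001] 0.82
0.8 [2.23505261e-05 1.65639533e-01 9.86186360e-01 8.65674362e-05] 0.025
```

View pics/scene0.png

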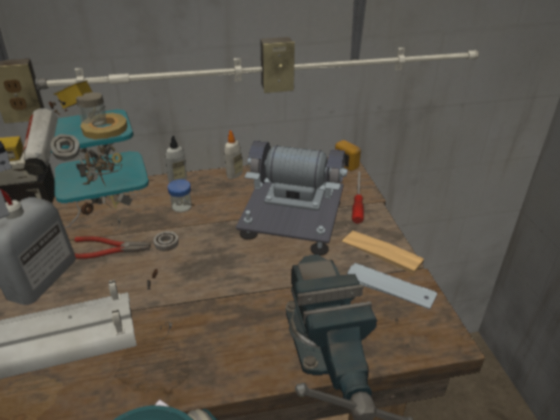

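View pics/side0.png

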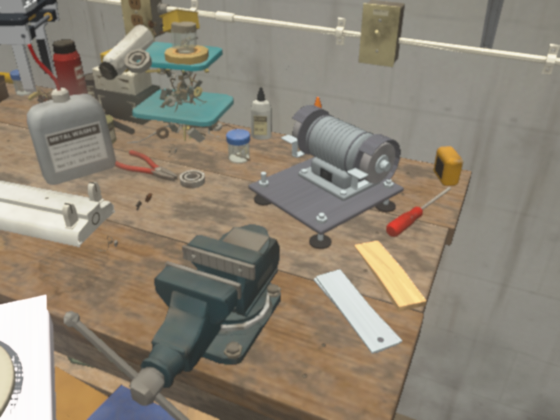

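The scene view shows the grinder with its front-left foot near (249,233), the packers at (392,284) with the hole at the right end, the wedge at (383,249), and a vise at (320,300) in front of the grinder. I'll fit outlines and take a wrist view from above.

```bash
cat > h.py <<'E'
from plant import r, gripper_to, inverse_kinematics, vision, models, telemetry
import cv2, numpy as np
from scipy.spatial.transform import Rotation as R
def ray(k,px):
    w,x,y,z=k["orientation"]; Rm=R.from_quat([x,y,z,w]).as_matrix()
    px=np.atleast_2d(px).astype(float)
    d=np.c_[(px[:,0]-k["cx"])/k["fx"],(px[:,1]-k["cy"])/k["fy"],np.ones(len(px))]@Rm.T
    return np.array(k["position"]),d
def toplane(k,px,z):
    p,d=ray(k,px); return p+d*((z-p[2])/d[:,2])[:,None]
def tri(k1,p1,k2,p2):
    a,u=ray(k1,p1); b,v=ray(k2,p2); u=u[0];v=v[0]
    s=np.linalg.lstsq(np.c_[u,-v],b-a,rcond=None)[0]
    P,Q=a+s[0]*u,b+s[1]*v; return (P+Q)/2,np.linalg.norm(P-Q)
def down(yaw,pitch=0.):  # tool z down, tool x horizontal at yaw (fingers close across); pitch>0 leans fingers forward along yaw
    c,s=np.cos(yaw),np.sin(yaw)
    Rm=np.c_[[c,s,0],[s,-c,0],[0,0,-1]]@R.from_euler('y',pitch).as_matrix()
    q=R.from_matrix(Rm).as_quat(); return [q[3],q[0],q[1],q[2]]
def rect(k,m,z):
    c=max(cv2.findContours(m.astype(np.uint8),cv2.RETR_EXTERNAL,cv2.CHAIN_APPROX_NONE)[0],key=cv2.contourArea)[:,0]
    P=toplane(k,c,z)[:,:2]; (cx,cy),(w,h),a=cv2.minAreaRect((P*1000).astype(np.float32))
    if w<h: w,h,a=h,w,a+90
    return round(cx/1000,4),round(cy/1000,4),round(w,1),round(h,1),round((a+90)%180-90,1)
def snap(c,name=None):
    k=vision.get_calibration(c); im=vision.snapshot(c)
    if name: cv2.imwrite(f"pics/{name}.png",im[:,:,::-1])
    return k,im
E
python3 - <<'E'
from h import *
K={}
for c in ["scene","side"]:
    k,_=snap(c); K[c]=k
    for t,z in [("packer_a",.01),("wedge",.006)]:
        for d in models.regions_of(t,c)[:2]: print(c,t,round(d["score"],2),rect(k,d["pixels"],z))
print("vise jaw L",tri(K["scene"],(293,262),K["side"],(186,240)))
print("vise jaw R",tri(K["scene"],(333,258),K["side"],(275,235)))
print("vise table L",toplane(K["scene"],[(300,365),(290,305)],0))
r.move_to([0.47,0.2,0.36],down(0.33))
k,im=snap("wrist","w1"); print(k["position"],k["orientation"])
for t in ["grinder","foot_axis","press_point"]:
    for d in models.mark_of(t,"wrist")[:2]: print(t,np.round(d["at"],4),round(d["score"],2))
print(telemetry.current_t(),telemetry.current_joints())
E
```

```text
scene packer_a 0.85 (0.5773, -0.0459, 171.2, 52.8, -88.4)
scene wedge 0.98 (0.6704, 0.0104, 171.4, 57.9, 85.4)
side packer_a 0.74 (0.6061, -0.1038, 54.2, 5.2, -85.8)
side packer_a 0.68 (0.5792, -0.0475, 174.9, 47.6, -87.5)
side wedge 0.9 (0.6706, 0.0076, 168.5, 51.6, 85.8)
vise jaw L (array([0.36538774, 0.04331721, 0.15427984]), np.float64(0.04469979666141124))
vise jaw R (array([0.48402341, 0.03554876, 0.10975962]), np.float64(0.0015886655222447225))
vise table L [[0.32666419 0.00574532 0.        ]
 [0.43408832 0.09249617 0.        ]]
[0.53799623 0.22405465 0.51373416] [ 0.10257942  0.80750208 -0.57625574 -0.07312438]
grinder [ 0.6556  0.2257 -0.0035] 0.79
grinder [0.4389 0.4089 0.0019] 0.19
foot_axis [0.5486 0.2698 0.0444] 0.76
press_point [0.5548 0.2291 0.0551] 0.92
2.9917 [2.67277187e-01 1.31098779e-01 1.38200295e+00 1.65987526e-04
 1.62897388e+00 1.50669050e+00]
```

View pics/w1.png

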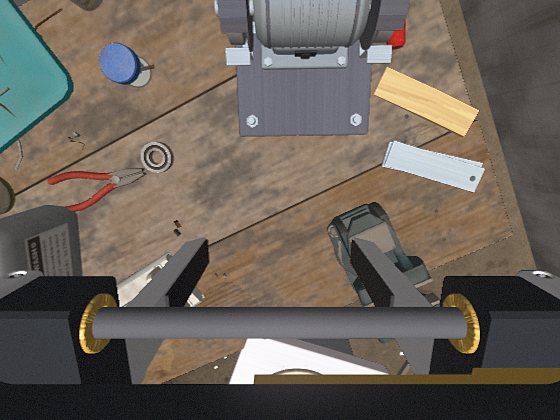

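The wrist view shows the plate's front corners at about (239,134) and (369,135), with studs at (251,121) and (356,119). The lane in front of the seized foot is free: the vise sits at (330–430, 205–300) and the bearing at (157,157). Next I'll refine the poses and zoom in on the wedge.

```bash
python3 - <<'E'
from h import *
k,im=snap("wrist")
g=cv2.cvtColor(im,cv2.COLOR_RGB2GRAY)
L,Rr=toplane(k,[(239,135),(369,135)],.05)
print("corners",L,Rr,np.linalg.norm(L-Rr))
for t,z in [("packer_a",.01),("wedge",.008)]:
    for d in models.regions_of(t,"wrist")[:2]: print(t,round(d["score"],2),rect(k,d["pixels"],z))
print("hole",toplane(k,[(473,178)],.01))
print("vise",toplane(k,[(328,212),(345,285),(385,203)],.12))
_,s=snap("side")
a=cv2.resize(im[55:200,360:500],None,fx=4,fy=4,interpolation=cv2.INTER_CUBIC)[:580]
b=cv2.resize(im[100:150,215:390],None,fx=4.5,fy=4.5,interpolation=cv2.INTER_CUBIC)
cv2.imwrite("pics/c1.png",a[:,:,::-1]); 
c=cv2.resize(s[230:355,300:435],None,fx=4,fy=4,interpolation=cv2.INTER_CUBIC); cv2.imwrite("pics/c2.png",c[:,:,::-1])
for yaw in (1.6,1.6-np.pi):
  for p,y in [((.578,-.111,.03),yaw),((.457,.24,.03),yaw-1.27)]:
    q=inverse_kinematics(p,down(y)); print(y,None if q is None else np.round(q,2))
E
```

```text
corners [0.52169618 0.28419683 0.05      ] [0.58724819 0.09367751 0.05      ] 0.20148120460092894
packer_a 0.77 (0.5794, -0.0451, 172.3, 46.2, -86.6)
packer_a 0.47 (0.6072, -0.1066, 24.3, 5.4, -78.9)
wedge 0.77 (0.6703, 0.0131, 172.5, 50.3, 85.6)
hole [[ 0.58383185 -0.11831448  0.01      ]]
vise [[0.46477309 0.1261929  0.12      ]
 [0.36742794 0.06058359 0.12      ]
 [0.50272342 0.05571553 0.12      ]]
1.6 [-0.31  0.47  1.75 -0.    0.92 -0.34]
0.33000000000000007 [ 0.35  0.39  1.91 -0.    0.84  1.59]
-1.541592653589793 None
-2.811592653589793 [ 0.35  0.39  1.91 -0.    0.84 -1.55]
```

View pics/c2.png

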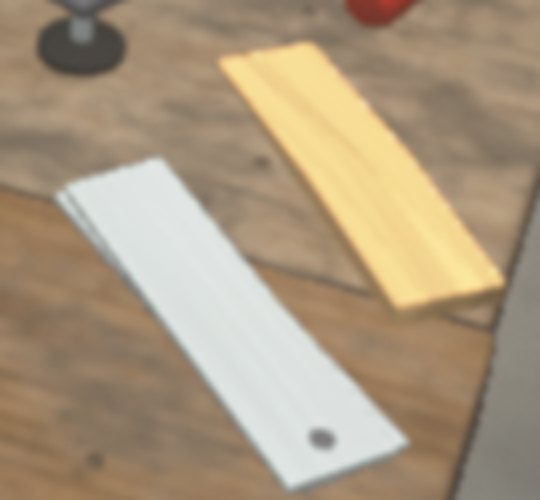

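View pics/c1.png

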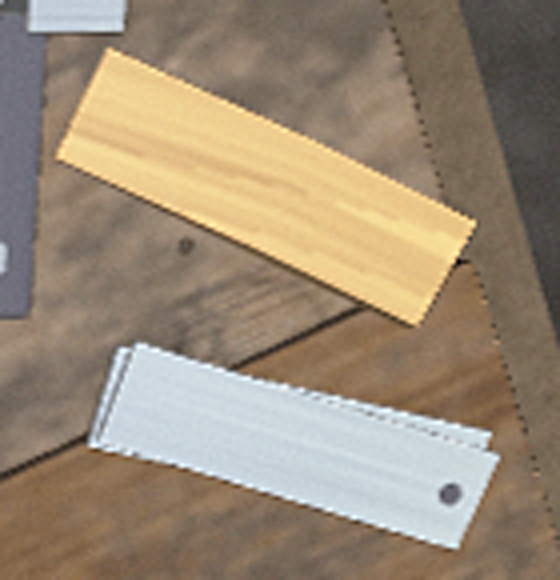

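Butt end of the wedge is at -y, thin end +y; the packers lie slightly offset with the hole end at -y. Poses agree with the models. Now a light press to estimate the gap, below firm-press level.

```bash
cat >> h.py <<'E'
YAW=0.3314; O=np.array([0.6578,0.2249]); EX=np.array([np.cos(YAW),np.sin(YAW)]); EY=np.array([-np.sin(YAW),np.cos(YAW)])
def G(x,y,z): return list(O+EX*x+EY*y)+[z]
def F(): return np.round(telemetry.current_wrist_force(),2)
def P(): return np.round(telemetry.current_ee_pos(),4)
E
python3 - <<'E'
from h import *
gripper_to(0.0,20)
r.move_to(G(-96,40,0)[:0]+G(-.096,.040,.095),down(YAW)); f0=F()
print(r.move_l(G(-.096,.040,.065),vel=.03,guard=1.5),P(),F()-f0)
z1=P()[2]
print(r.move_l(G(-.096,.040,.058),vel=.02,guard=4.5),P(),F()-f0)
r.hold(.1);print(P(),F()-f0, "sink",z1-P()[2], .075-P()[2])
r.move_l(G(-.096,.040,.11),vel=.1)
gripper_to(.075)
print(telemetry.current_t())
E
```

```text
True [0.553  0.2312 0.0739] [-0.25 -1.51  6.37]
True [0.5532 0.2311 0.0743] [-1.26  0.81  1.42]
[0.5531 0.2311 0.0742] [-0.65  0.38  1.82] sink -0.0003000000000000086 0.0007999999999999952
8.4
```

```bash
python3 - <<'E'
from h import *
gripper_to(0.0,20)
f0=F()
r.move_l(G(-.096,.040,.0765),vel=.1)
r.move_l(G(-.096,.040,.072),vel=.01)
z=.072
while z>.059:
    z-=.001; r.move_l(G(-.096,.040,z),vel=.012); r.hold(.05)
    f=F()-f0; print(round(z,4),P()[2],f)
    if f[2]>5.5 and z<.069: break
r.move_l(G(-.096,.040,.11),vel=.1)
print(telemetry.current_t())
E
```

```text
0.071 0.0711 [-2.57  2.09  3.68]
0.07 0.0699 [-1.04  1.4   3.79]
0.069 0.0689 [-1.95  1.58  3.52]
0.068 0.0679 [-2.18 -0.23  3.33]
0.067 0.0669 [-2.26 -0.34  3.28]
0.066 0.0664 [-3.35 -0.28  4.87]
0.065 0.0662 [-4.56  0.56  9.9 ]
13.3667
```

The foot met the bench after a sink of about 8.3 mm, so the gap is about 12 mm and one packer is enough. I'll take the top packer now.

```bash
python3 - <<'E'
from h import *
k=dict(vision.get_calibration("wrist")); k["position"]=[0.53799623,0.22405465,0.51373416]; k["orientation"]=[0.10257942,0.80750208,-0.57625574,-0.07312438]
c=toplane(k,[(393.75,140.75),(484.5,168.75),(474.5,192),(384.3,166.7)],.01)[:,:2]
w=toplane(k,[(387,67),(478.5,111),(464,136),(374.5,94.5)],.005)[:,:2]
for q in (c,w):
    m=q.mean(0); d=(q[0]+q[3]-q[1]-q[2])/2; print(m,np.linalg.norm(d),np.degrees(np.arctan2(d[1],d[0])),np.linalg.norm(q[1]-q[2]))
q=c;m=q.mean(0); d=(q[0]+q[3]-q[1]-q[2])/2; th=np.arctan2(d[1],d[0]); u=d/np.linalg.norm(d)
g=list(m-u*.050)
gripper_to(.075)
r.move_to(g+[.12],down(th)); r.move_l(g+[.0318],vel=.12)
gripper_to(.03,50); print(telemetry.current_opening(),telemetry.current_finger_force())
r.move_l(g+[.22],vel=.2); snap("side","s1")
print(P(),telemetry.current_opening(),telemetry.current_t(),telemetry.current_joints())
E
python3 -c "
import cv2;a=cv2.imread('pics/s1.png');cv2.imwrite('pics/s1c.png',cv2.resize(a[120:380,220:500],None,fx=2,fy=2))"
```

```text
[ 0.57867522 -0.04669404] 0.16899734497474397 93.27426494477547 0.042164582799345623
[0.67067226 0.01127139] 0.17167099207762906 86.18000944304882 0.04401912943097753
0.042358714839091524 49.97993767261505
[ 0.5806 -0.0964  0.2184] 0.04265443966435613 18.8667 [-2.82653439e-01  3.04781393e-01  1.49339761e+00 -5.10211139e-05
  1.34661274e+00 -3.39794804e-01]
```

View pics/s1c.png

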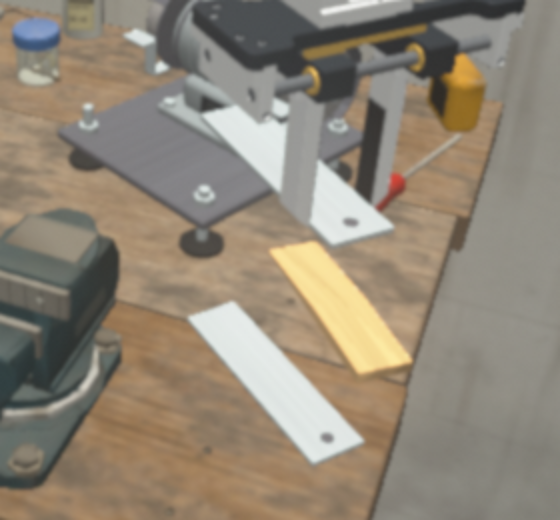

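The crop shows packer_b held level in the gripper at about (300,190), while packer_a stays on the bench. Next I'll insert it.

```bash
python3 - <<'E'
from h import *
y=.078
r.move_to(G(-.265,y,.22),down(YAW)); print(telemetry.current_joints()[5])
r.move_l(G(-.265,y,.0305),vel=.15); f0=F(); print(P())
print(r.move_l(G(-.168,y,.0300),vel=.08,guard=4),P(),F()-f0)
print(r.move_l(G(-.168,y,.0265),vel=.02,guard=3),P(),F()-f0)
gripper_to(.07); 
r.move_l(G(-.20,y,.12),vel=.2)
snap("wrist","w2"); print(telemetry.current_t()); 
k,_=snap("wrist")
for t in ["packer_a","wedge","foot_axis"]:
  for d in models.regions_of(t,"wrist")[:2]: print(t,round(d["score"],2),rect(k,d["pixels"],.005 if t[0]=="p" else .05))
E
```

```text
1.5871497058658546
[0.3825 0.2126 0.0311]
False [0.4728 0.2438 0.0299] [-0.22  0.14 -0.38]
True [0.4735 0.244  0.0271] [-0.22 -0.52  5.53]
24.8833
packer_a 0.93 (0.5748, 0.0218, 47.2, 44.4, -83.4)
wedge 0.63 (0.6378, 0.1073, 38.4, 17.5, 32.7)
foot_axis 0.72 (0.5864, 0.2018, 198.8, 71.7, -71.0)
```

View pics/w2.png

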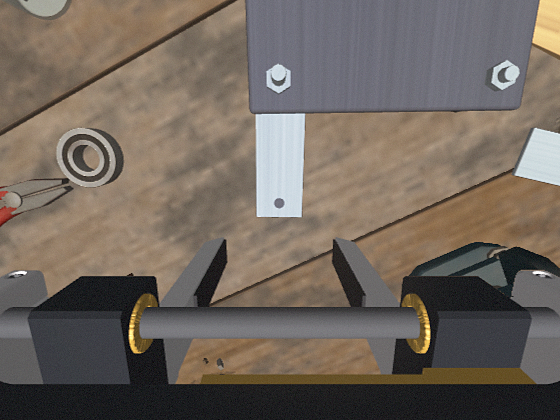

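The wrist view shows the packer lying straight under the foot: centred at column 280, stud at (278,78), its rear at row 216. Now the wedge.

```bash
python3 - <<'E'
from h import *
th=np.radians(86); u=np.array([np.cos(th),np.sin(th)]); g=list(np.array([.6707,.0115])-u*.055); y=.078
gripper_to(.08)
r.move_l(G(-.21,y,.22),vel=.25)
r.move_to(g+[.13],down(th)); r.move_l(g+[.028],vel=.12)
gripper_to(.03,40); print("open",telemetry.current_opening(),telemetry.current_finger_force())
r.move_l(g+[.22],vel=.22)
r.move_to(G(-.248,y,.22),down(YAW))
r.move_l(G(-.248,y,.0350),vel=.15); f0=F(); print(P(),telemetry.current_t())
snap("side","s3"); snap("scene","c3")
print(r.move_l(G(-.173,y,.0348),vel=.06,guard=3.5),P(),F()-f0)
print(r.move_l(G(-.173,y,.0325),vel=.02,guard=2.5),P(),F()-f0,telemetry.current_t())
a=cv2.imread("pics/s3.png")[110:330,120:400];cv2.imwrite("pics/s3c.png",cv2.resize(a,None,fx=2.5,fy=2.5))
E
```

```text
open 0.04514068339947778 39.988017082214355
[0.3979 0.2178 0.0352] 33.0583
True [0.3988 0.2183 0.0351] [-0.14  1.29  1.89]
True [0.3984 0.2182 0.0349] [1.09 1.8  1.59] 33.9917
```

View pics/s3c.png

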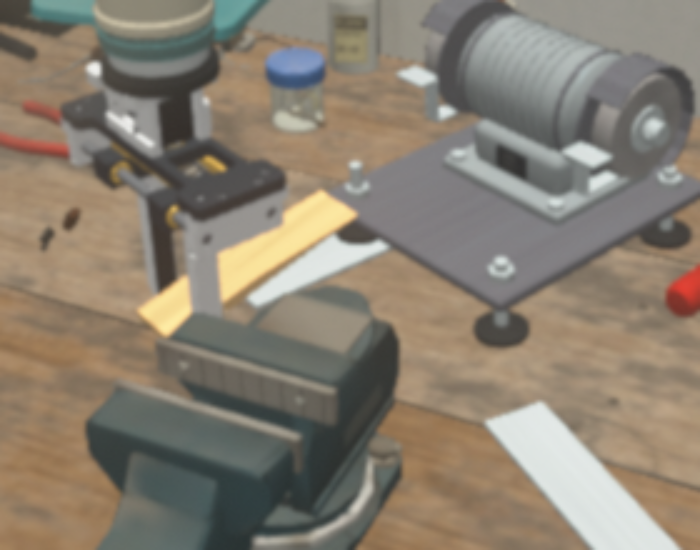

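The crop shows the wedge held thin end forward in front of the packer, tip corners near (355,215) and (325,190). The tip may sit high, so I'll check the pitch.

```bash
python3 - <<'E'
from h import *
r.hold(.2); print("F",F(),telemetry.current_torque(),P(),telemetry.current_opening())
def proj(k,p):
    w,x,y,z=k["orientation"]; c=R.from_quat([x,y,z,w]).as_matrix().T@(np.array(p)-k["position"])
    return np.round([k["fx"]*c[0]/c[2]+k["cx"],k["fy"]*c[1]/c[2]+k["cy"]],1)
k=vision.get_calibration("side")
for x in(-.333+.172-.085+.0, ): pass
for n,x,yy,z in [("tipR",-.133,.055,.008),("tipR hi",-.133,.055,.03),("tipL",-.133,.101,.008),("tipL hi",-.133,.101,.03),("rearR",-.303,.055,.018),("rearL",-.303,.101,.018),("plate FL",-.11,.1,.05)]:
    print(n,proj(k,G(x,yy,z)))
E
```

```text
F [-1.62 -0.31  4.25] [-0.12257284  0.17419929  0.08194294] [0.3984 0.2182 0.0349] 0.04543715468506007
tipR [253.  216.9]
tipR hi [252.7 207.1]
tipL [238.5 206.5]
tipL hi [238.  196.8]
rearR [172.9 248.4]
rearL [159.4 235.9]
plate FL [247.7 184. ]
```

My offset was wrong: the tip is 140 mm ahead of the grip, so it came down on the plate's edge. I'll lift off, back up and check the hold.

```bash
python3 - <<'E'
from h import *
y=.078
r.move_l(G(-.250,y,.10),vel=.15); r.move_l(G(-.285,y,.10),vel=.15); r.hold(.1)
print("F",F(),P(),telemetry.current_opening(),telemetry.current_t())
s=snap("side")[1]; k,w=snap("wrist")
for t in ["foot_axis","press_point","grinder"]:
  for d in models.mark_of(t,"wrist")[:1]: print(t,np.round(d["at"],4),round(d["score"],2))
a=cv2.resize(s[100:260,130:330],None,fx=2.5,fy=2.5); b=cv2.resize(w,(533,400))
cv2.imwrite("pics/s4.png",cv2.resize(np.hstack([a,b]),(800,310))[:,:,::-1]); cv2.imwrite("pics/w4.png",w[:,:,::-1])
E
```

```text
F [ 0.81 -0.27 -1.66] [0.3641 0.2063 0.0999] 0.04543099522541176 35.2583
```

View pics/s4.png

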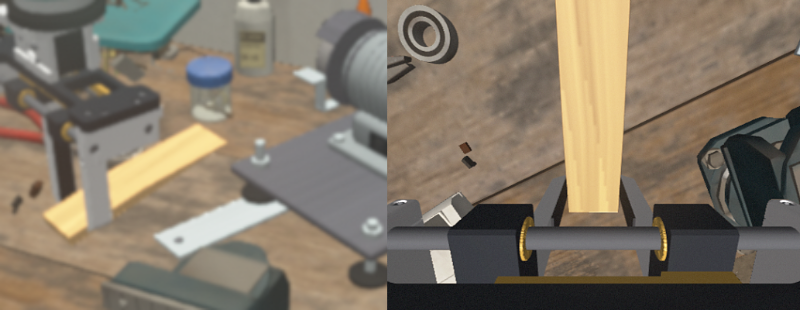

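The wedge is now tilted tip-up in the hand. I'll set it down flat on the bench just left of the lane and regrip.

```bash
python3 - <<'E'
from h import *
r.move_l(G(-.285,.135,.08),vel=.15); r.hold(.05); f0=F()
print(r.move_l(G(-.285,.135,.029),vel=.06,guard=3),P(),F()-f0)
gripper_to(.07); r.hold(.15)
f0=F(); print(r.move_l(G(-.285,.135,.028),vel=.05),P(),F()-f0)
gripper_to(.03,45); print(telemetry.current_opening())
r.move_l(G(-.285,.135,.06),vel=.15); r.hold(.05)
s=snap("side")[1]
for c in ("side","scene"):
  snap(c)
  for t in ["foot_axis","press_point"]:
    for d in models.mark_of(t,c)[:1]: print(t,np.round(d["at"],4),round(d["score"],2))
k,w=snap("wrist")
a=cv2.resize(s[100:260,130:330],None,fx=2.5,fy=2.5); b=cv2.resize(w,(533,400))
cv2.imwrite("pics/s5.png",cv2.resize(np.hstack([a,b]),(800,310))[:,:,::-1]); print(telemetry.current_t())
E
```

```text
True [0.3442 0.2594 0.033 ] [0.43 0.22 3.47]
False [0.3442 0.2597 0.0276] [ 0.58  0.21 -0.22]
0.04545538729425653
foot_axis [0.5509 0.2714 0.0389] 0.66
press_point [0.5541 0.2315 0.0525] 0.59
foot_axis [0.5529 0.272  0.037 ] 0.8
press_point [0.5506 0.2337 0.051 ] 0.62
39.1583
```

View pics/s5.png

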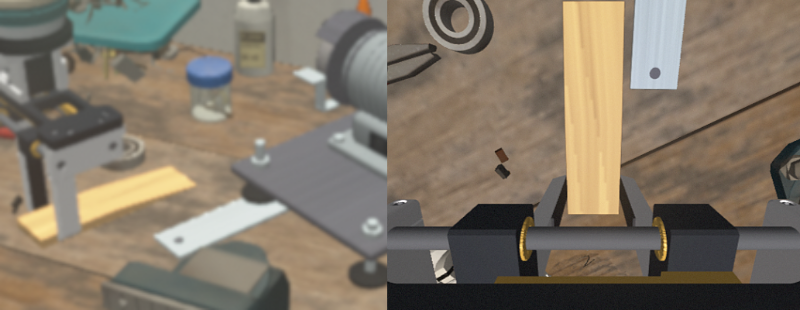

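The wedge is level again and the grinder marks are unchanged. Next I'll insert the wedge loosely.

```bash
python3 - <<'E'
from h import *
y=.078
r.move_l(G(-.285,y,.06),vel=.15); r.move_l(G(-.285,y,.0350),vel=.1); r.hold(.1); f0=F(); print(P())
print(r.move_l(G(-.198,y,.0348),vel=.06,guard=4),P(),F()-f0)
print(r.move_l(G(-.198,y,.0328),vel=.02,guard=2.5),P(),F()-f0,telemetry.current_t())
snap("side","s6")
E
```

```text
[0.3632 0.2064 0.0354]
False [0.4447 0.2341 0.0348] [-2.12 -0.6  -0.58]
False [0.4452 0.2343 0.0331] [-1.26  1.    2.69] 42.0417
```

```bash
python3 - <<'E'
from h import *
y=.078
gripper_to(.065); r.move_l(G(-.252,y,.0335),vel=.12); gripper_to(0,20)
f0=F(); x=-.239
r.move_l(G(x,y,.0325),vel=.06)
ex=np.r_[EX,0]
while x<-.18:
    x+=.003; r.move_l(G(x,y,.0325),vel=.05,guard=5); r.hold(.03)
    f=F()-f0; p=-(f@ex); X=(P()[:2]-O)@EX
    print(round(X,4),round(p,2),f)
    if p>3: break
print(telemetry.current_t())
E
```

```text
-0.236 -0.33 [ 0.34  0.04 -0.69]
-0.2329 -0.2 [ 0.45 -0.68 -0.19]
-0.2298 0.5 [-0.42 -0.32  0.36]
-0.2268 -1.17 [ 1.12  0.33 -0.15]
-0.2238 0.15 [ 0.25 -1.2   0.6 ]
-0.2208 -1.16 [ 1.26 -0.1   0.5 ]
-0.2178 -0.55 [0.36 0.63 0.24]
-0.2148 -0.23 [ 0.28 -0.1   0.37]
-0.2126 1.28 [-0.85 -1.46  0.9 ]
-0.2115 3.87 [-3.56 -1.55  5.06]
47.475
```

It bites at the expected depth (gap about 12.5 mm). I'll tighten it to about 6.5 N in fine steps.

```bash
cat >> h.py <<'E'
def avg(n=5):
    a=[]
    for _ in range(n): r.hold(.02); a.append(telemetry.current_wrist_force())
    return np.mean(a,0)
E
python3 - <<'E'
from h import *
y=.078; ex=np.r_[EX,0]; x=-.2105
f=avg(3); print(-(f@ex),np.round(f,2))
for i in range(8):
    x+=.0006; r.move_l(G(x,y,.0325),vel=.02); f=avg(4); p=-(f@ex); print(round((P()[:2]-O)@EX,4),round(p,2),np.round(f,2))
    if p>6: break
print(telemetry.current_t())
for c in ("side",):
  snap(c)
  for d in models.mark_of("press_point",c)[:1]: print(np.round(d["at"],4))
E
```

```text
5.043383431854007 [-4.72 -1.79  3.57]
-0.2115 5.63 [-5.36 -1.73  2.41]
-0.2115 6.22 [-5.84 -2.16  3.59]
48.1583
[0.5539 0.2336 0.0512]
```

```bash
python3 - <<'E'
from h import *
y=.078; ex=np.r_[EX,0]
r.move_l(G(-.225,y,.0325),vel=.05); r.hold(.1); b=avg(5); print("bias",np.round(b,2))
r.move_l(G(-.2125,y,.0325),vel=.05); x=-.2125
for i in range(12):
    x+=.0006; r.move_l(G(x,y,.0325),vel=.02); f=avg(3)-b; p=-(f@ex); print(round((P()[:2]-O)@EX,4),round(p,2),np.round(f,2))
    if p>6.2: break
r.move_l(G(-.225,y,.0325),vel=.05); r.move_l(G(-.225,y,.11),vel=.2)
print(telemetry.current_t())
E
```

```text
bias [ 0.11 -0.05 -0.19]
-0.2119 0.64 [-0.65 -0.08 -0.18]
-0.2113 -0.22 [0.17 0.2  0.4 ]
-0.2111 1.15 [-1.14 -0.22  1.12]
-0.211 2.79 [-2.69 -0.74  2.17]
-0.2109 5.53 [-5.22 -1.83  3.97]
-0.2108 6.27 [-5.8  -2.41  5.25]
52.1167
```

Tight at 6.3 N. Now the proof press.

```bash
python3 - <<'E'
from h import *
r.move_to(G(-.096,.040,.095),down(YAW)); r.hold(.05); b=avg(3)
r.move_l(G(-.096,.040,.0775),vel=.1); z=.0765
while z>.066:
    r.move_l(G(-.096,.040,z),vel=.015); f=avg(2)-b; print(round(z,4),P()[2],np.round(f,2))
    if f[2]>11: break
    z-=.0007
for i in range(4): print(P()[2],np.round(avg(5)-b,2))
r.move_l(G(-.096,.040,.11),vel=.1)
r.move_l(G(-.15,.040,.20),vel=.25)
snap("side","s7"); k,w=snap("wrist","w7"); print(telemetry.current_t())
a=cv2.imread("pics/s7.png")[110:330,130:410]; cv2.imwrite("pics/s7c.png",np.hstack([cv2.resize(a,(430,338)),cv2.resize(cv2.imread("pics/w7.png"),(370,338))]))
E
```

```text
0.0765 0.077 [1.05 0.08 0.45]
0.0758 0.0758 [0.95 0.53 0.34]
0.0751 0.0753 [-0.1   0.08  2.03]
0.0744 0.0752 [-0.95  0.02  5.51]
0.0737 0.0752 [-1.5  -0.61  8.95]
0.073 0.0751 [-2.61 -0.72 12.44]
0.0751 [-2.47 -0.71 12.87]
0.0751 [-2.12 -0.85 12.66]
0.0751 [-1.86 -0.52 12.76]
0.0751 [-2.63 -0.85 12.18]
56.3583
```

View pics/s7c.png

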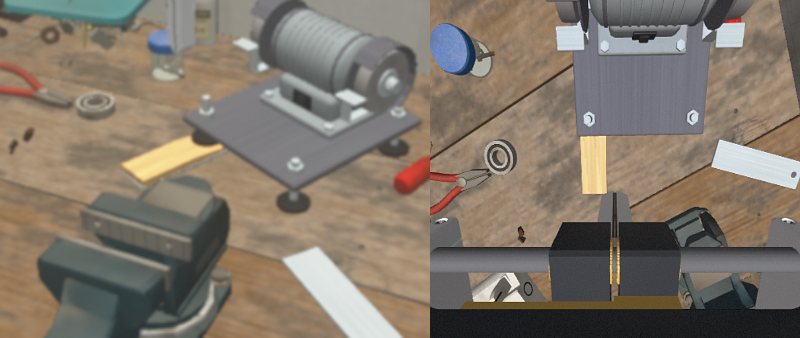

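At 12.5 N the plate sank only 0.2 mm. The pictures show the packing in place under the foot and the spare packer well clear at (755,163).

```bash
python3 -c "
from h import *
print(r.sign_off())"
```

```text
the job is handed in; nothing more can be done
None
```

The grinder now stands firm and the job is handed in at about 56 s: one packer plus the wedge (tight at about 6 N) under the seized foot. A 12.5 N press beside the foot sank the plate only about 0.2 mm, and the spare packer lies clear on the bench; on the first insertion the wedge tip briefly caught the plate's edge, and I regripped it with no visible shift of the grinder.

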